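Swing down the drying-cabinet hatch with the hook pole

TASK

The hatch of the vial drying cabinet gets hot, so open it with the pole: take the pole with the yellow hook from its rest, lower the hook into the orange eye at the top of the closed hatch and swing the hatch down until it is fully open. Then unhook the pole and lay it back in its own place on the rest; keep the hand off the hatch and leave the paddle next to the pole where it is.

Things in the scene. Friction and masses are not known exactly. Their poses are not given: they have to be found in the camera images.
- hook_pole_grip (a point): Hook pole: centre of its black handle (170 long, 26 wide, 28 mm high, 0.2 kg), where to grip it. x runs along the pole to the hook, z up. A 9 mm rod goes on level, its last 45 mm in a 13 mm yellow sleeve; 200 mm from this point a yellow 9 mm pin turns down, ending 55 mm below the rod's axis. It lies level across two saddles (46 mm wide, 12 mm lips, floor 14 mm below this point), 100 mm free between.
- paddle_grip (a point): Bystander: the centre of the identical black handle of a stirring paddle on the same rest, 120 mm beside the hook pole. It ends in a flat steel blade, 50 x 44 mm, instead of a yellow hook. Which of the two lies in which place varies. x along it to the blade, z up.
- eye (a point): Centre of the orange eye (loop of 6 mm bar, 54 mm wide along the hinge) at the top of the hatch's outer face; turns with the hatch. Closed, a vertical pin has 33 mm of room from face to outer bar; the bar is 20 mm further out and 14 mm higher than this point. x points into the cabinet, y along the hinge, z up the hatch. The hinge line is at x +28.5, z -156.5 mm in these axes.
- hatch (a joint): Angle (rad) of the white hatch about its lower edge: 0 shut and upright, 1.5 fully open, almost level; starts up to 0.15 ajar. 310 mm wide, 160 mm high, 0.4 kg. The damped hinge holds it near shut; beyond about 0.5 rad it sinks slowly to fully open by its own weight in about 4 s. Shut, the cabinet's top is 33 mm above the eye's centre.

How it is judged:
On the way, in this order (a step that is already met when the one before it is completed fails the run):
1. the hook of the pole is in the eye while the hatch is still nearly closed (x of eye in the frame of hook_pole_grip between 0.175 and 0.225 m and y of eye in the frame of hook_pole_grip between -0.03 and 0.03 m and z of eye in the frame of hook_pole_grip between -0.052 and -0.005 m and value of joint hatch below 0.5 rad), for 0.1 s.
2. the hatch is swung down to fully open (value of joint hatch above 1.3 rad), for 0.2 s.
At the end, for the whole second after the job is handed in: The hatch is open by more than 1.3 rad; the hook pole lies still and level, hook down (within 10 degrees), in its own saddles, its handle centre within 35 mm of where it started; the paddle is within 30 mm of where it was (value of joint hatch above 1.3 rad and distance of hook_pole_grip from where it was at the start of the episode below 0.035 m and angle between hook_pole_grip's own z axis and vertical below 0.17 rad and linear speed of hook_pole below 0.02 m/s and distance of paddle_grip from where it was at the start of the episode below 0.03 m); the robot touches nothing.
It fails at once if the hand or arm touches the hatch (contact force between any of the fingers, the arm and hatch above 1 N).
It fails at once if the paddle is knocked away from its place (distance of paddle_grip from where it was at the start of the episode above 0.05 m).
It also fails if it takes over 51 s, if anything falls off the work surface, if the arm or the gripper's body presses on something with over 40 N, if the wrist force passes 120 N, or if a joint passes its speed limit or range.

ROBOT

A 7-joint arm with a two-finger parallel gripper is mounted at the origin on the work surface. World frame = base frame: x ahead of the robot, y to its left, z up, the work surface at z = 0. Lengths are in m, angles in rad, forces in N, time in s.
With the tool pointing down it reaches from about 0.4 to 0.875 m from the base axis. Payload 19.3 kg.
Tool frame: the origin (TCP) lies between the finger pads; the fingertips stand robot.tip_extent ahead of it and the grasp point (between the pads) lies 8 mm behind it (robot.tip_extent is the distance from the TCP to the fingertips, in m); z points along the fingers, y is the direction in which the jaws open and shut (so a half turn about z gives the same grasp; the last joint's range is limited). The gripper opens to 85 mm and grips with 20 to 120 N. Pads are 22 mm wide; open, the fingers measure 114 mm over their backs; the gripper's body (76 mm by 85 mm) begins 54 mm behind the grasp point. The pads swing forward as they close: fully open they stand 13 mm farther back than shut.
Start: joints at [-1.221, 0.521, -0.036, 1.599, 0.021, 1.021, -0.113], TCP at [0.255, 0.571, 0.212] pointing down, gripper open.
Joint ranges: [-2.91, 2.91], [-0.3, 2.13], [-1.5, 1.42], [0.17, 2.43], [-1.26, 4.41], [0.16, 1.93], [-2.52, 2.52]. Speed limits (rad/s): [1.89, 1.89, 2.39, 2.39, 3.01, 3.01, 3.01].

INTERFACE

Orientations are given as a rotation vector (axis times angle).
In Python, from cell import sense, eyes, robot gives the robot as it stands.
- The arm moves only by the shell command python3 -m pendant 'ROWS' [FORCE]. ROWS is a JSON object of lists of equal length, an entry for each row: "delta_pos": the shift along the tool's x, y, z in m, a list of three; "turn": the turn, a rotation vector about the tool's x, y, z in rad, a list of three; "jaw": the finger opening in m, from 0 to 0.0854. In form: {"delta_pos": [[x, y, z], ...], "turn": [[wx, wy, wz], ...], "jaw": [jaw, ...]}. A call has exactly 8 rows; each row is the pose to reach, as a shift and turn from the pose measured when the call began, along the tool's axes at that moment; what a row does not reach only later rows make up. A row lasts 1/10 s, in which the tool goes at most 50 mm and 8.59 degrees, less where a joint would pass 70% of its speed; a pose out of reach is approached as far as the arm can. A call with a gripper value outside its range is refused whole. The fingers move at their own pace and stop on an object; FORCE is the grip in N (left out, the last holds). Time passes only in rows, so rows that repeat a pose let the fingers close, or fill a call up. It gives the time, the measured TCP pose, the force and the opening at its end, in the units of the state.
- sense(): the state, without advancing time (a new reading comes with each control period).
- eyes.camera(name): name is "scene" or "top" or "wrist"; returns the picture (384x512x3 uint8, red, green, blue); there is no depth.
- eyes.camera_params(name): a dict with "fx", "fy", "cx", "cy" (pixels), "R" (3x3) and "t" (3): a world point X has camera coordinates R X + t. Camera axes: x right, y down, z forward; pixel columns grow to the right and rows downward; lengths in m; the calibration is good to about 2 mm. The wrist camera is an equidistant fisheye: a pixel r from the principal point sees the ray r / f radians off the axis. A picture is of the moment at which its call begins: read the wrist's pose just before it. camera_params takes no time and is no camera call; for the wrist camera it gives the pose at the moment of the call.
- robot.close_job(): hands the job in, once; it reports no verdict.
The state is a dict: "time_s": time; "qpos": joint angles; "dq": joint speeds; "tau": joint torques, N m; "position": TCP position; "ee_rot": TCP orientation; "contact_force": force on the tool from outside, world axes, zero at the start; "torque": the same for the moment, N m; "width": finger opening in m.
Only numpy, scipy, OpenCV 4.12 (cv2) and the standard library are available. Lean on these libraries where they do the work, as an engineer would, in place of code of your own. Each camera call takes 0.05 s, during which the arm holds its last target. There are 200 camera calls.

## Working session

There is one attempt and no reset: what is moved stays moved. The work goes in short steps, Python scripts to look and compute and a shell command to move; the robot and the scene stay as the last step left them, time stands still between calls to the robot, and variables do not carry over. Pictures are saved under pics/ and viewed, about 8 in all and at most 12, crops included, and the job is handed in when it is done.

```bash
mkdir -p pics; ls
cat > h.py <<'E'
from cell import sense, eyes, robot
import numpy as np, cv2
from scipy.spatial.transform import Rotation as Ro
def ray(p,u,v):
    d=np.array([(u-p['cx'])/p['fx'],(v-p['cy'])/p['fy'],1.]);R=np.array(p['R']);t=np.array(p['t'])
    return -R.T@t, R.T@(d/np.linalg.norm(d))
def onz(p,u,v,z):
    o,d=ray(p,u,v);return o+d*(z-o[2])/d[2]
def tri(a,b):
    (o1,d1),(o2,d2)=a,b
    s=np.linalg.lstsq(np.c_[d1,-d2],o2-o1,rcond=None)[0]
    x,y=o1+s[0]*d1,o2+s[1]*d2
    return (x+y)/2,np.linalg.norm(x-y)
def proj(p,X):
    c=np.array(p['R'])@np.array(X)+np.array(p['t']);return [p['fx']*c[0]/c[2]+p['cx'],p['fy']*c[1]/c[2]+p['cy']]
def totool(dw,drot=None):
    R=Ro.from_rotvec(sense()['ee_rot']);return R.inv().apply(dw)
E
python3 - <<'E'
from h import *
s=sense();print(s['position'],s['ee_rot'],s['width'],robot.tip_extent,Ro.from_rotvec(s['ee_rot']).as_matrix().round(3))
ims=[]
for n in('scene','top'):
    im=eyes.camera(n);np.save('pics/'+n,im);ims.append(im);cv2.imwrite(f'pics/{n}0.png',im[...,::-1])
    p=eyes.camera_params(n);print(n,{k:np.round(v,3).tolist() for k,v in p.items()})
    h=cv2.cvtColor(im,cv2.COLOR_RGB2HSV)
    for c,(a,b) in dict(orange=(5,18),yellow=(22,34)).items():
        m=cv2.inRange(h,(a,120,80),(b,255,255));k,_,st,ce=cv2.connectedComponentsWithStats(m)
        for i in range(1,k):
            if st[i,4]>15:print(n,c,st[i],ce[i].round(1))
cv2.imwrite('pics/a.png',cv2.resize(np.hstack(ims),(800,300))[...,::-1])
E
```

```text
pics
[0.25465358 0.57036861 0.21111739] [-6.54590921e-01 -3.07249212e+00  1.82797540e-03] 0.08525459102697612 0.011 [[-0.913  0.408 -0.   ]
 [ 0.408  0.913 -0.001]
 [-0.    -0.001 -1.   ]]
scene {'fx': 355.584, 'fy': 355.584, 'cx': 261.818, 'cy': 184.478, 'R': [[-0.239, 0.971, 0.011], [0.597, 0.155, -0.787], [-0.766, -0.181, -0.617]], 't': [0.183, -0.135, 1.231]}
scene orange [   0    0   95   71 3819] [32.7 28.7]
scene orange [226  12  16  12  86] [233.6  19.5]
scene orange [445  27   9   5  16] [449.5  29.8]
scene orange [393  28  19   9  93] [402.7  33.1]
scene orange [ 89  64  34  22 296] [104.6  74.2]
scene orange [100 154  37  26 202] [119.3 165.8]
scene orange [496 271  16  32 278] [504.  286.1]
scene orange [  74  334   53   50 1700] [100.6 361.6]
scene yellow [299 223  19   6  90] [307.8 225.8]
scene yellow [294 226   4  16  37] [295.5 233.5]
top {'fx': 477.05, 'fy': 477.05, 'cx': 263.045, 'cy': 194.991, 'R': [[0.001, -1.0, -0.03], [-0.994, 0.002, -0.105], [0.105, 0.029, -0.994]], 't': [-0.033, 0.543, 1.194]}
top orange [329  51  29  25 392] [342.4  65.6]
top orange [ 20 142  36  36 674] [ 37.5 159.5]
top orange [393 146  21  36 219] [400.1 162.8]
top orange [ 52 194  27  39 292] [ 69.7 215. ]
top yellow [226 210  16   7  71] [233.2 213. ]
```

View pics/scene0.png

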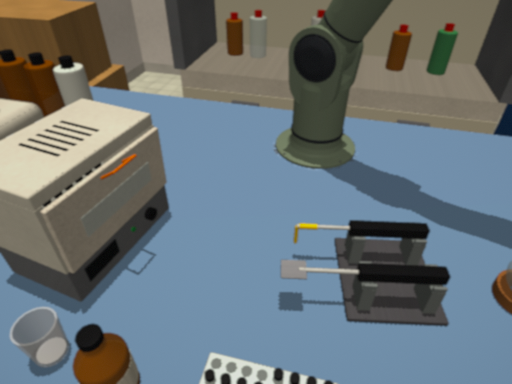

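View pics/top0.png

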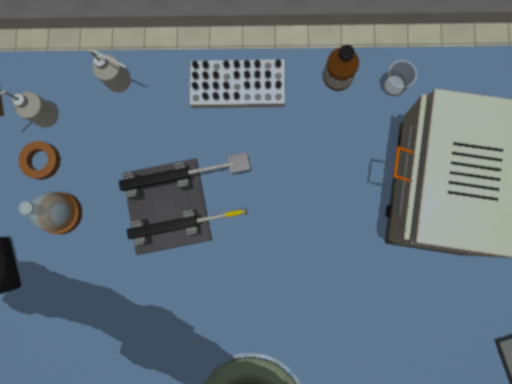

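The hook pole lies nearer the robot: handle (162,227) in top and (388,229) in scene. The paddle is beyond it. The orange eye is at (401,163) in top and (119,166) in scene. Next I measure the details.

Run:
```python
from h import *
P={n:eyes.camera_params(n) for n in('scene','top')};I={n:np.load(f'pics/{n}.npy') for n in P}
# handles: dark elongated blobs in ROI
roi=dict(scene=(330,210,460,300),top=(110,155,215,245))
for n,(a,b,c,d) in roi.items():
    g=I[n][b:d,a:c].max(2);m=(g<32).astype(np.uint8)
    k,_,st,ce=cv2.connectedComponentsWithStats(m)
    for i in range(1,k):
        if st[i,4]>80:
            pts=np.argwhere(_==i)[:,::-1].astype(np.float32)+[a,b]
            r=cv2.minAreaRect(pts.astype(np.float32));print(n,st[i],(ce[i]+[a,b]).round(1),np.round(cv2.boxPoints(r),1).tolist())
cr=lambda n,a,b,w,h,s:cv2.resize(I[n][b:b+h,a:a+w],None,fx=s,fy=s,interpolation=cv2.INTER_NEAREST)
A=np.hstack([cr('scene',90,145,60,50,6.6667 if 0 else 6),cr('top',375,135,60,50,6)])
B=np.hstack([cr('scene',285,212,180,75,2),cr('top',110,150,180,75,2)])
B2=np.hstack([cr('scene',285,212,60,40,6),cr('top',200,190,60,40,6)])
cv2.imwrite('pics/crop.png',np.vstack([A,B2])[...,::-1])
```

```text
scene [  19   12   79   17 1029] [388.1 229.5] [[348.79998779296875, 235.6999969482422], [349.3999938964844, 221.1999969482422], [427.29998779296875, 224.3000030517578], [426.70001220703125, 238.8000030517578]]
scene [  27   54   92   21 1472] [402.5 273.8] [[356.79998779296875, 279.8999938964844], [357.79998779296875, 262.1000061035156], [448.6000061035156, 267.6000061035156], [447.5, 285.3999938964844]]
top [ 12  21  68  14 136] [154.2 183.3] [[122.0, 188.0], [188.89999389648438, 175.60000610351562], [189.5, 178.6999969482422], [122.5999984741211, 191.0]]
```

View pics/crop.png

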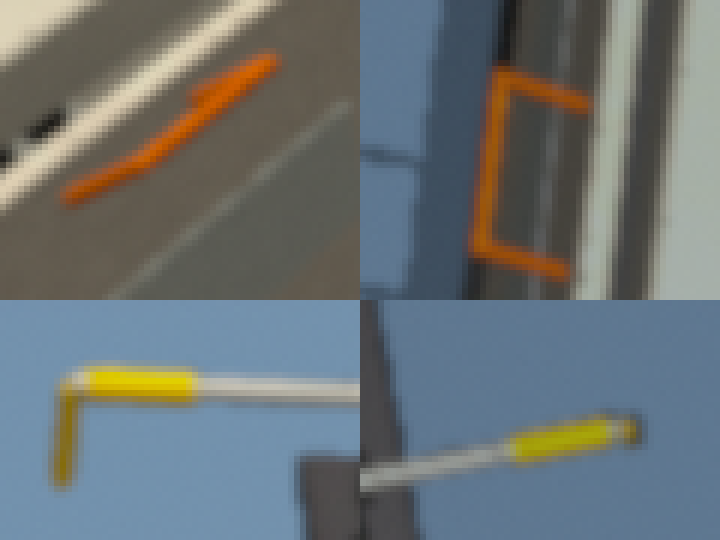

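Crops: the outer eye-bar corners are at top (398.3,147.5) and (395.5,175.8), scene (114.2,171.7) and (135.3,155.3). The pin bend is at top (245,211.7), scene (296.7,226.2).

Run:
```python
from h import *
P={n:eyes.camera_params(n) for n in('scene','top')};I={n:np.load(f'pics/{n}.npy') for n in P}
T=lambda s,t,n:(lambda r:(print(n,r[0].round(4),'gap',r[1].round(4)),r[0])[1])(tri(ray(P['scene'],*s),ray(P['top'],*t)))
a=T((114.2,171.7),(398.3,147.5),'bar near');b=T((135.3,155.3),(395.5,175.8),'bar far')
c=T((101.5,177.3),(412.8,152.2),'att near');d=T((122.5,161.5),(409.5,180),'att far')
e=T((296.7,226.2),(245,211.7),'bend');print('bar len',np.linalg.norm(a-b))
f=T((349.2,228.5),(197,221.5),'handle front')
print('bend-front',np.linalg.norm(e-f))
for n,p in P.items(): print(n,-np.array(p['R']).T@p['t'])
g=I['top'].max(2)
for th in(36,42):
    m=(g<th).astype(np.uint8);m[:,:120]=0;m[:,205:]=0;m[:160]=0;m[245:]=0
    m=cv2.morphologyEx(m,cv2.MORPH_OPEN,np.ones((3,3),np.uint8))
    k,L,st,ce=cv2.connectedComponentsWithStats(m)
    for i in range(1,k):
        if st[i,4]>80:
            q=np.argwhere(L==i)[:,::-1].astype(np.float32);r=cv2.minAreaRect(q);print(th,st[i],ce[i].round(1),[np.round(x,1) for x in r])
z=e[2]
for uv in((128.5,233.5),(196.5,222),(162.5,227.7)): print(onz(P['top'],*uv,z+.01))
```

```text
bar near [ 0.616  -0.3199  0.2631] gap 0.0005
bar far [ 0.5565 -0.3117  0.2627] gap 0.0023
att near [ 0.6108 -0.3564  0.2395] gap 0.0001
att far [ 0.5515 -0.3478  0.2383] gap 0.0002
bend [0.4954 0.0109 0.0886] gap 0.0038
bar len 0.060066244131741546
handle front [0.472  0.1266 0.0875] gap 0.0014
bend-front 0.11806936218109615
scene [1.06654674 0.06674632 0.65136056]
top [ 0.4139958  -0.06898559  1.24294646]
36 [121 173  45  17 260] [138.7 180.3] [array([142.9, 179.3]), array([ 9.1, 45.9]), np.float64(72.9)]
36 [135 178  42  11 143] [154.8 183.2] [array([155.6, 183.3]), array([ 4. , 41.9]), np.float64(79.8)]
42 [120 169  71  21 755] [153.6 179.4] [array([154.9, 179.7]), array([13.6, 70.4]), np.float64(80.8)]
42 [128 219  57  19 454] [151.7 228.4] [array([156.4, 228.8]), array([14.4, 57.1]), np.float64(83.3)]
[0.4426117  0.2895933  0.09861225]
[0.47025791 0.12520647 0.09861225]
[0.45656672 0.20733388 0.09861225]
```

```bash
cat > go.py <<'E'
# usage: go.py x y z yaw_of_tool_x_deg : prints tool-frame delta & turn to reach the pose (tool down)
import sys;from h import *
x,y,z,w=map(float,sys.argv[1:5]);s=sense();R=Ro.from_rotvec(s['ee_rot'])
w=np.radians(w);pt=np.radians(float(sys.argv[5])) if len(sys.argv)>5 else 0
X=np.array([np.cos(w),np.sin(w),0]);Z=np.array([0,0,-1.]);Y=np.cross(Z,X)
T=Ro.from_matrix(np.c_[X,Y,Z])*Ro.from_rotvec([0,pt,0])
print('delta',R.inv().apply(np.array([x,y,z])-s['position']).round(4),'turn',(R.inv()*T).as_rotvec().round(4),'pos',s['position'].round(4),'t',s['time_s'],'F',np.round(s['contact_force'],1),'w',round(s['width'],4),'q',np.round(s['qpos'],2))
E
python3 -m pendant '{"delta_pos":[[-0.01,-0.0075,0],[-0.04,-0.03,0],[-0.08,-0.06,0],[-0.12,-0.09,0],[-0.16,-0.12,0.005],[-0.2,-0.15,0.01],[-0.24,-0.18,0.01],[-0.266,-0.2,0.01]],"turn":[[0,0,0.05],[0,0,0.15],[0,0,0.3],[0,0,0.45],[0,0,0.6],[0,0,0.72],[0,0,0.84],[0,0,0.96]],"jaw":[0.085,0.085,0.085,0.085,0.085,0.085,0.085,0.085]}'
python3 go.py 0.456 0.2075 0.15 100.8
```

```text
time_s: 0.9
position: [0.4172, 0.2751, 0.2015]
ee_rot: [2.012, 2.412, -0.002]
contact_force: [-1.1, 1.5, -0.8]
width: 0.0851
delta [-0.0734  0.026   0.0516] turn [-0.0005  0.0014 -0.0083] pos [0.4172 0.2751 0.2015] t 0.9 F [-1.1  1.5 -0.8] w 0.0851 q [-0.9   0.35  0.26  1.94 -0.11  0.87 -0.41]
```

```bash
python3 -m pendant '{"delta_pos":[[-0.03,0.01,0.01],[-0.055,0.02,0.03],[-0.07,0.026,0.045],[-0.0734,0.026,0.0516],[-0.0734,0.026,0.0516],[-0.0734,0.026,0.0516],[-0.0734,0.026,0.0516],[-0.0734,0.026,0.0516]],"turn":[[0,0,-0.008],[0,0,-0.008],[0,0,-0.008],[0,0,-0.008],[0,0,-0.008],[0,0,-0.008],[0,0,-0.008],[0,0,-0.008]],"jaw":[0.085,0.085,0.085,0.085,0.085,0.085,0.085,0.085]}'
python3 - <<'E'
from h import *
p=eyes.camera_params('wrist');im=eyes.camera('wrist');np.save('pics/w',im)
print({k:np.round(v,3).tolist() for k,v in p.items()})
def pf(X):
    c=np.array(p['R'])@X+p['t'];r=np.hypot(c[0],c[1]);th=np.arctan2(r,c[2]);return (p['fx']*th*c[0]/r+p['cx'],p['fy']*th*c[1]/r+p['cy'])
C=np.array([.456,.2075,.088]);d=np.array([.187,-.982,0]);n=np.array([.982,.187,0])
im=np.ascontiguousarray(im[...,::-1])
for a,b in((-.085,.013),(-.085,-.013),(.085,.013),(.085,-.013)):
    u=pf(C+a*d+b*n+[0,0,.014]);cv2.circle(im,tuple(int(round(x)) for x in u),2,(0,0,255),-1)
cv2.circle(im,tuple(int(round(x)) for x in pf(C+.2*d)),3,(0,255,0),1)
cv2.imwrite('pics/w0.png',im)
E
python3 go.py 0.456 0.2075 0.08 100.8
```

```text
time_s: 1.7
position: [0.4559, 0.2082, 0.1505]
ee_rot: [2.001, 2.421, -0.001]
contact_force: [-0.1, 0.3, 0.9]
width: 0.085
{'fx': 297.319, 'fy': 297.319, 'cx': 253.892, 'cy': 194.54, 'R': [[0.982, 0.189, 0.0], [0.178, -0.929, 0.324], [0.061, -0.318, -0.946]], 't': [-0.487, 0.09, 0.36]}
delta [-0.0005 -0.      0.0704] turn [0.0001 0.001  0.0004] pos [0.4559 0.2081 0.1504] t 1.75 F [-0.4 -0.1 -0.3] w 0.0848 q [-0.74  0.42  0.25  1.99 -0.15  0.74 -0.21]
```

View pics/w0.png

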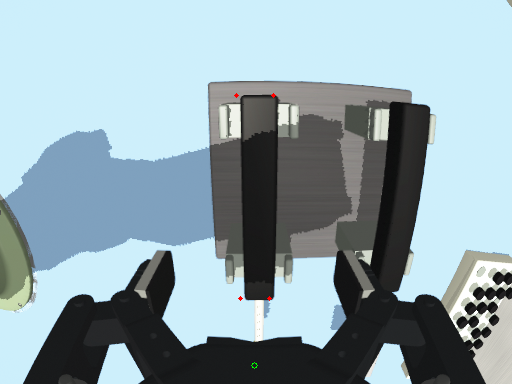

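Wrist view: the handle runs along column ~260, from row 95 to 298, and lies about 4 px (3 mm) right of the prediction. The jaws straddle it correctly. I descend with a 3 mm correction and grip.

```bash
python3 -m pendant '{"delta_pos":[[0,0.003,0.015],[0,0.003,0.035],[0,0.003,0.055],[0,0.003,0.0704],[0,0.003,0.0704],[0,0.003,0.0704],[0,0.003,0.0704],[0,0.003,0.0704]],"turn":[[0,0,0],[0,0,0],[0,0,0],[0,0,0],[0,0,0],[0,0,0],[0,0,0],[0,0,0]],"jaw":[0.085,0.085,0.085,0.085,0.085,0.02,0.015,0.015]}' 80
python3 -m pendant '{"delta_pos":[[0,0,0],[0,0,0],[0,0,0],[0,0,0],[0,0,0],[0,0,-0.01],[0,0,-0.03],[0,0,-0.05]],"turn":[[0,0,0],[0,0,0],[0,0,0],[0,0,0],[0,0,0],[0,0,0],[0,0,0],[0,0,0]],"jaw":[0.015,0.015,0.015,0.015,0.015,0.015,0.015,0.015]}' 80
python3 go.py 0.459 0.208 0.31 100.8
```

```text
time_s: 2.55
position: [0.4592, 0.2089, 0.0808]
ee_rot: [2.001, 2.42, 0.001]
contact_force: [0.4, 0.4, -0.4]
width: 0.0434
time_s: 3.35
position: [0.459, 0.2087, 0.1318]
ee_rot: [2.001, 2.42, 0.0]
contact_force: [0.1, 0.6, -2.7]
width: 0.0231
delta [-0.0008  0.     -0.1782] turn [0.0009 0.0007 0.0003] pos [0.459  0.2087 0.1318] t 3.35 F [ 0.1  0.6 -2.7] w 0.0231 q [-0.73  0.46  0.25  2.   -0.17  0.7  -0.2 ]
```

```bash
python3 -m pendant '{"delta_pos":[[0,0,-0.03],[0,0,-0.07],[-0.02,0.005,-0.11],[-0.05,0.011,-0.145],[-0.09,0.02,-0.17],[-0.13,0.03,-0.195],[-0.17,0.039,-0.21],[-0.21,0.048,-0.218]],"turn":[[0,0,0],[0,0,0],[0,0,0.02],[0,0,0.05],[0,0,0.09],[0,0,0.13],[0,0,0.17],[0,0,0.21]],"jaw":[0.015,0.015,0.015,0.015,0.015,0.015,0.015,0.015]}' 80
python3 go.py 0.615 -0.108 0.35 82.2
```

```text
time_s: 4.15
position: [0.5458, 0.0099, 0.3522]
ee_rot: [2.245, 2.195, 0.004]
contact_force: [0.2, -0.3, -2.2]
width: 0.0233
delta [-0.1163  0.0719  0.0024] turn [ 0.0032 -0.0005  0.1134] pos [0.5458 0.0099 0.3522] t 4.15 F [ 0.2 -0.3 -2.2] w 0.0233 q [-0.47  0.29  0.45  1.63 -0.13  1.25 -0.02]
```

```bash
python3 -m pendant '{"delta_pos":[[-0.03,0.018,0],[-0.06,0.036,0.002],[-0.09,0.054,0.002],[-0.105,0.065,0.002],[-0.1163,0.0719,0.002],[-0.1163,0.0719,0.002],[-0.1163,0.0719,0.002],[-0.1163,0.0719,0.002]],"turn":[[0,0,0.03],[0,0,0.06],[0,0,0.09],[0,0,0.113],[0,0,0.113],[0,0,0.113],[0,0,0.113],[0,0,0.113]],"jaw":[0.015,0.015,0.015,0.015,0.015,0.015,0.015,0.015]}' 80
python3 - <<'E'
from h import *
print(sense()['position'])
I={}
for n in('scene','top'): I[n]=eyes.camera(n);np.save(f'pics/{n}1',I[n])
cr=lambda n,a,b,w,h,s:cv2.resize(I[n][b:b+h,a:a+w],None,fx=s,fy=s,interpolation=cv2.INTER_NEAREST)
cv2.imwrite('pics/c1.png',np.hstack([cr('scene',80,90,100,110,4),cr('top',330,110,100,110,4)])[...,::-1])
for n in I:
    h=cv2.cvtColor(I[n],cv2.COLOR_RGB2HSV);m=cv2.inRange(h,(22,120,80),(34,255,255));k,_,st,ce=cv2.connectedComponentsWithStats(m)
    for i in range(1,k):
        if st[i,4]>10:print(n,st[i],ce[i].round(1))
E
```

```text
time_s: 4.95
position: [0.6148, -0.1069, 0.3507]
ee_rot: [2.364, 2.066, 0.005]
contact_force: [-0.6, -0.4, -2.1]
width: 0.023
[ 0.61476947 -0.10689292  0.35070743]
scene [115 115  23  31 256] [123.7 125.5]
top [381 147  22  12 161] [392.6 150.9]
```

View pics/c1.png

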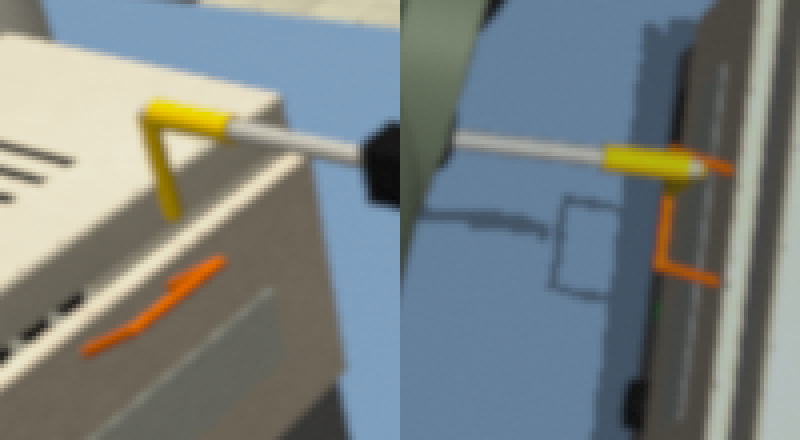

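The hook is above and slightly outside the eye. Pin bend: scene (117.5,118.7), top (403.7,152). Pin tip: scene (123.2,143.7), top (399.5,156.7).

```bash
python3 - <<'E'
from h import *
P={n:eyes.camera_params(n) for n in('scene','top')}
for s,t in(((117.5,118.7),(403.7,152)),((123.2,143.2),(399.5,156.5))): print(tri(ray(P['scene'],*s),ray(P['top'],*t)))
x=.6148;y=-.1069;w=np.radians(82.2);print('pred bend',x-.2*np.cos(w),y-.2*np.sin(w),.3587)
E
python3 go.py 0.613 -0.1374 0.350 82.2
```

```text
(array([ 0.58761157, -0.30495945,  0.35910127]), np.float64(0.0005982076806264681))
(array([ 0.58767415, -0.30837938,  0.30952975]), np.float64(0.0035485813247548995))
pred bend 0.5876568855131391 -0.30504956809428874 0.3587
delta [-0.0303  0.0022  0.0007] turn [ 0.0033 -0.0012  0.0017] pos [ 0.6148 -0.1071  0.3507] t 5.05 F [ 0.6  0.9 -2.4] w 0.0237 q [-0.25  0.45  0.5   1.43 -0.22  1.31  0.13]
```

```bash
python3 -m pendant '{"delta_pos":[[-0.012,0,0],[-0.025,0,0],[-0.03,0,0],[-0.03,0,0.01],[-0.03,0,0.022],[-0.03,0,0.034],[-0.03,0,0.046],[-0.03,0,0.052]],"turn":[[0,0,0],[0,0,0],[0,0,0],[0,0,0],[0,0,0],[0,0,0],[0,0,0],[0,0,0]],"jaw":[0.015,0.015,0.015,0.015,0.015,0.015,0.015,0.015]}' 80
python3 - <<'E'
from h import *
I={}
for n in('scene','top'): I[n]=eyes.camera(n)
cr=lambda n,a,b,w,h,s:cv2.resize(I[n][b:b+h,a:a+w],None,fx=s,fy=s,interpolation=cv2.INTER_NEAREST)
cv2.imwrite('pics/c2.png',np.hstack([cr('scene',80,90,100,110,4),cr('top',330,110,100,110,4)])[...,::-1])
E
```

```text
time_s: 5.85
position: [0.6106, -0.1363, 0.2969]
ee_rot: [2.365, 2.068, 0.003]
contact_force: [0.2, 0.2, -1.2]
width: 0.0231
```

View pics/c2.png

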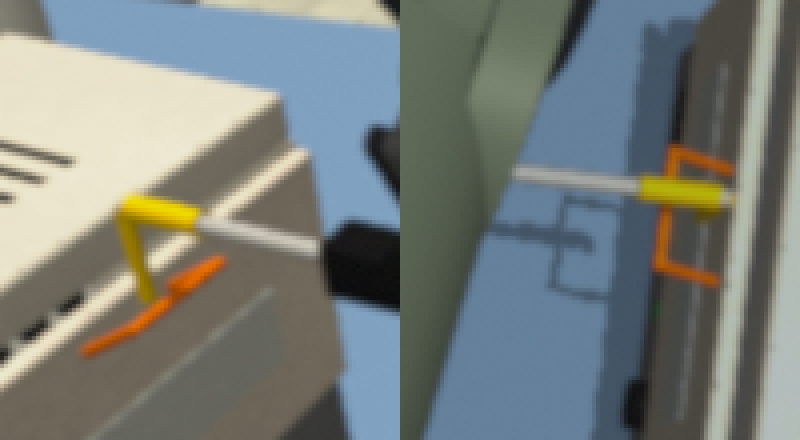

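The pin tip is inside the loop: behind the bar in scene, and between the bar and the face near mid-eye in top. I lower 17 mm further and hold, then pull along the hatch arc.

```bash
python3 -m pendant '{"delta_pos":[[0,0,0.006],[0,0,0.012],[0,0,0.018],[0,0,0.02],[0,0,0.02],[0,0,0.02],[0.005,0,0.02],[0.01,0,0.02]],"turn":[[0,0,0],[0,0,0],[0,0,0],[0,0,0],[0,0,0],[0,0,0],[0,0,0],[0,0,0]],"jaw":[0.015,0.015,0.015,0.015,0.015,0.015,0.015,0.015]}' 110
python3 -m pendant '{"delta_pos":[[0.012,0,0.003],[0.024,0,0.006],[0.036,0,0.012],[0.047,0,0.019],[0.057,0,0.027],[0.067,0,0.035],[0.077,0,0.044],[0.085,0,0.053]],"turn":[[0,0,0],[0,0,0],[0,0,0],[0,0,0],[0,0,0],[0,0,0],[0,0,0],[0,0,0]],"jaw":[0.015,0.015,0.015,0.015,0.015,0.015,0.015,0.015]}'
python3 - <<'E'
from h import *
I={}
for n in('scene','top'): I[n]=eyes.camera(n)
cr=lambda n,a,b,w,h,s:cv2.resize(I[n][b:b+h,a:a+w],None,fx=s,fy=s,interpolation=cv2.INTER_NEAREST)
cv2.imwrite('pics/c3.png',np.hstack([cr('scene',60,100,130,130,3),cr('top',310,110,130,130,3)])[...,::-1])
E
```

```text
time_s: 6.75
position: [0.6122, -0.1261, 0.2778]
ee_rot: [2.365, 2.067, 0.004]
contact_force: [0.6, -0.4, -2.1]
width: 0.0218
time_s: 7.55
position: [0.6238, -0.0409, 0.224]
ee_rot: [2.365, 2.067, 0.004]
contact_force: [0.4, -2.8, -2.9]
width: 0.0218
```

View pics/c3.png

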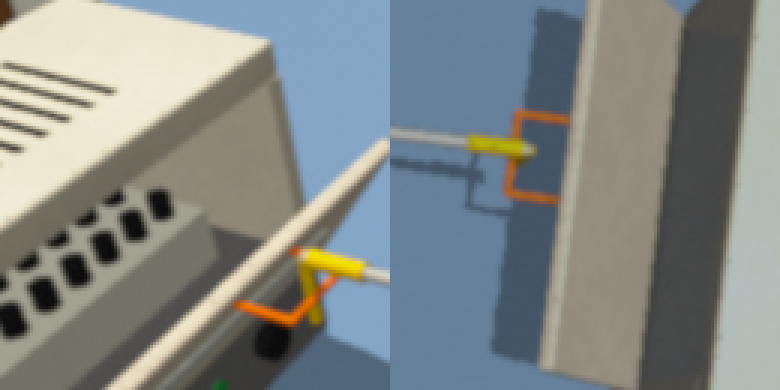

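The pin is hooked over the bar and the hatch is clearly tilted (~0.55 rad). I pull slightly further, then lift the pin clear quickly.

```bash
python3 -m pendant '{"delta_pos":[[0.009,0,0.008],[0.018,0,0.017],[0.025,0,0.025],[0.023,0,0.01],[0.021,0,-0.03],[0.021,0,-0.07],[0.021,0,-0.11],[0.021,0,-0.13]],"turn":[[0,0,0],[0,0,0],[0,0,0],[0,0,0],[0,0,0],[0,0,0],[0,0,0],[0,0,0]],"jaw":[0.015,0.015,0.015,0.015,0.015,0.015,0.015,0.015]}'
python3 -m pendant '{"delta_pos":[[0.02,0,0],[0.05,0,0],[0.08,0,0],[0.1,0,0],[0.1,0,0],[0.1,0,0],[0.1,0,0],[0.1,0,0]],"turn":[[0,0,0],[0,0,0],[0,0,0],[0,0,0],[0,0,0],[0,0,0],[0,0,0],[0,0,0]],"jaw":[0.015,0.015,0.015,0.015,0.015,0.015,0.015,0.015]}'
python3 go.py 0.459 0.208 0.25 100.8
python3 - <<'E'
from h import *
I={}
for n in('scene','top'): I[n]=eyes.camera(n)
cv2.imwrite('pics/c4.png',np.hstack([I['scene'][60:360,0:350],I['top'][60:360,110:512]])[...,::-1])
E
```

```text
time_s: 8.45
position: [0.6268, -0.0192, 0.3569]
ee_rot: [2.364, 2.068, 0.008]
contact_force: [-0.1, -0.4, -3.2]
width: 0.0219
time_s: 9.25
position: [0.64, 0.079, 0.3574]
ee_rot: [2.365, 2.067, 0.008]
contact_force: [0.0, -0.9, -2.2]
width: 0.0217
delta [ 0.1033 -0.1971  0.1069] turn [ 0.0045 -0.0025 -0.3228] pos [0.64   0.079  0.3574] t 9.25 F [ 0.  -0.9 -2.2] w 0.0217 q [-0.51  0.48  0.48  1.36 -0.22  1.34 -0.16]
```

View pics/c4.png

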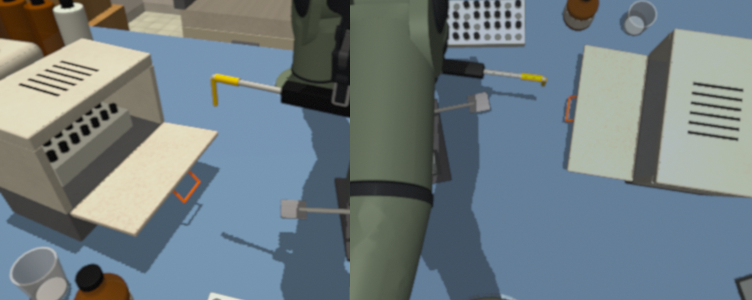

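The pole is free and the hatch is sinking past ~1.2 rad. I return above the rest, staying high.

```bash
python3 -m pendant '{"delta_pos":[[0.01,-0.02,0],[0.025,-0.05,0],[0.044,-0.085,0],[0.063,-0.12,0.01],[0.082,-0.155,0.03],[0.095,-0.18,0.06],[0.102,-0.195,0.09],[0.1033,-0.1971,0.107]],"turn":[[0,0,-0.03],[0,0,-0.08],[0,0,-0.13],[0,0,-0.18],[0,0,-0.24],[0,0,-0.29],[0,0,-0.323],[0,0,-0.323]],"jaw":[0.015,0.015,0.015,0.015,0.015,0.015,0.015,0.015]}'
python3 go.py 0.4592 0.2089 0.16 100.8
```

```text
time_s: 10.15
position: [0.4568, 0.2091, 0.2483]
ee_rot: [1.997, 2.424, 0.006]
contact_force: [0.9, 0.1, -2.2]
width: 0.0218
delta [-0.0008  0.0021  0.0884] turn [ 0.0031 -0.0021  0.004 ] pos [0.4568 0.2091 0.2483] t 10.15 F [ 0.9  0.1 -2.2] w 0.0218 q [-0.82  0.29  0.35  1.89 -0.12  0.97 -0.23]
```

```bash
python3 -m pendant '{"delta_pos":[[0,0.002,0.015],[0,0.002,0.035],[-0.001,0.002,0.055],[-0.001,0.002,0.075],[-0.001,0.002,0.0884],[-0.001,0.002,0.0884],[-0.001,0.002,0.0884],[-0.001,0.002,0.0884]],"turn":[[0.003,-0.002,0.004],[0.003,-0.002,0.004],[0.003,-0.002,0.004],[0.003,-0.002,0.004],[0.003,-0.002,0.004],[0.003,-0.002,0.004],[0.003,-0.002,0.004],[0.003,-0.002,0.004]],"jaw":[0.015,0.015,0.015,0.015,0.015,0.015,0.015,0.015]}'
python3 go.py 0.4592 0.2089 0.083 100.8
python3 - <<'E'
from h import *
I={}
for n in('scene','top'): I[n]=eyes.camera(n)
cr=lambda n,a,b,w,h,s:cv2.resize(I[n][b:b+h,a:a+w],None,fx=s,fy=s,interpolation=cv2.INTER_NEAREST)
cv2.imwrite('pics/c5.png',np.hstack([cr('scene',270,170,200,150,2),cr('top',115,150,200,150,2)])[...,::-1])
E
```

```text
time_s: 10.95
position: [0.4596, 0.2088, 0.1608]
ee_rot: [2.003, 2.42, 0.002]
contact_force: [0.5, 0.9, -1.7]
width: 0.0218
delta [ 0.0001 -0.0005  0.0778] turn [ 0.0013 -0.0006 -0.0003] pos [0.4596 0.2088 0.1608] t 10.95 F [ 0.5  0.9 -1.7] w 0.0218 q [-0.78  0.42  0.31  1.98 -0.18  0.77 -0.18]
```

View pics/c5.png

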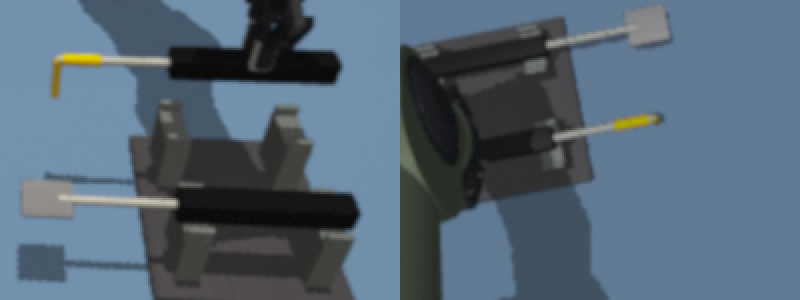

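The pole is level with the hook down, directly over its saddles, and the paddle is in place. I lower and release.

```bash
python3 -m pendant '{"delta_pos":[[0,0,0.012],[0,0,0.028],[0,0,0.044],[0,0,0.058],[0,0,0.068],[0,0,0.075],[0,0,0.079],[0,0,0.079]],"turn":[[0,0,0],[0,0,0],[0,0,0],[0,0,0],[0,0,0],[0,0,0],[0,0,0],[0,0,0]],"jaw":[0.015,0.015,0.015,0.015,0.015,0.015,0.015,0.015]}'
python3 -m pendant '{"delta_pos":[[0,0,0],[0,0,0],[0,0,0],[0,0,0],[0,0,0],[0,0,0],[0,0,0],[0,0,0]],"turn":[[0,0,0],[0,0,0],[0,0,0],[0,0,0],[0,0,0],[0,0,0],[0,0,0],[0,0,0]],"jaw":[0.04,0.06,0.08,0.085,0.085,0.085,0.085,0.085]}'
python3 -m pendant '{"delta_pos":[[0,0,-0.01],[0,0,-0.03],[0,0,-0.06],[0,0,-0.1],[0,0,-0.14],[0,0,-0.17],[0,0,-0.18],[0,0,-0.18]],"turn":[[0,0,0],[0,0,0],[0,0,0],[0,0,0],[0,0,0],[0,0,0],[0,0,0],[0,0,0]],"jaw":[0.085,0.085,0.085,0.085,0.085,0.085,0.085,0.085]}'
python3 - <<'E'
from h import *
I={}
for n in('scene','top','wrist'): I[n]=eyes.camera(n)
cv2.imwrite('pics/c6.png',np.vstack([np.hstack([I['scene'][100:340,0:400],I['top'][60:300,112:512]]),cv2.resize(I['wrist'],(400,300))[:, :].repeat(1,1) if 0 else np.hstack([cv2.resize(I['wrist'],(400,300)),cv2.resize(I['scene'][200:300,285:450],(400,300))])])[...,::-1])
print(sense()['time_s'])
E
```

```text
time_s: 11.85
position: [0.4596, 0.209, 0.0822]
ee_rot: [-2.003, -2.42, -0.002]
contact_force: [-3.7, -0.8, 8.1]
width: 0.0217
time_s: 12.65
position: [0.4596, 0.2089, 0.0822]
ee_rot: [-2.003, -2.42, -0.002]
contact_force: [-0.0, 0.3, -0.4]
width: 0.0845
time_s: 13.45
position: [0.4598, 0.209, 0.2636]
ee_rot: [2.003, 2.42, 0.006]
contact_force: [0.2, 0.3, -0.9]
width: 0.0849
13.6
```

View pics/c6.png

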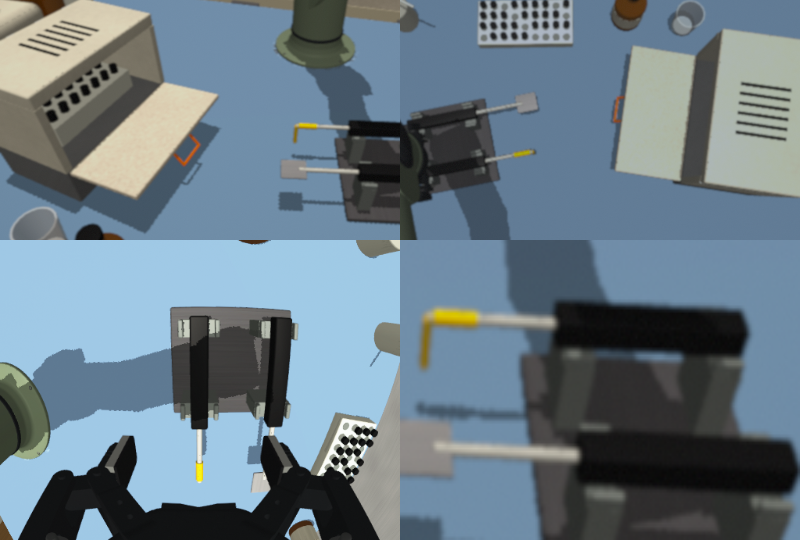

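The pole is in its saddles with the hook down, the paddle is in place, and the hatch looks almost level. Next: let the hatch settle, then check the numbers.

```bash
python3 -m pendant '{"delta_pos":[[0,0,0],[0,0,0],[0,0,0],[0,0,0],[0,0,0],[0,0,0],[0,0,0],[0,0,0]],"turn":[[0,0,0],[0,0,0],[0,0,0],[0,0,0],[0,0,0],[0,0,0],[0,0,0],[0,0,0]],"jaw":[0.085,0.085,0.085,0.085,0.085,0.085,0.085,0.085]}' | head -1
python3 - <<'E'
from h import *
P={n:eyes.camera_params(n) for n in('scene','top')};I={n:eyes.camera(n) for n in P}
old=cv2.imread('pics/c6.png')[:240,:400,::-1]
print('change in hatch region',np.abs(old[:,:240].astype(int)-I['scene'][100:340,:240]).max())
for s,t in(((218,195),(345,107)),((137,297),(328,230))): print(tri(ray(P['scene'],*s),ray(P['top'],*t)))
for n in I:
    for tag,im in(('start',np.load(f'pics/{n}.npy')),('now',I[n])):
        m=cv2.inRange(cv2.cvtColor(im,cv2.COLOR_RGB2HSV),(22,120,80),(34,255,255));ys,xs=np.nonzero(m);k=(xs>200);print(n,tag,xs[k].mean().round(1),ys[k].mean().round(1),k.sum())
E
```

```text
time_s: 14.4
change in hatch region 8
(array([ 0.67608108, -0.15169689,  0.30351022]), np.float64(0.10988269473690293))
(array([ 0.5236252 , -0.30902676, -0.20720176]), np.float64(0.21250099349947796))
scene start 306.5 225.0 129
scene now 303.8 227.8 127
top start 234.0 212.9 76
top now 233.9 213.0 74
```

Run:
```python
from h import *
P={n:eyes.camera_params(n) for n in('scene','top')}
im=eyes.camera('scene')
for s,t in(((218,195),(329,228)),((137,297),(345,107))): print(tri(ray(P['scene'],*s),ray(P['top'],*t)))
for a in(np.load('pics/scene.npy'),im):
    m=cv2.inRange(cv2.cvtColor(a,cv2.COLOR_RGB2HSV),(22,120,80),(34,255,255));ys,xs=np.nonzero(m);k=(xs>280)&(xs<330)&(ys>200)&(ys<260);print(xs[k].mean(),ys[k].mean())
    q=a[210:300,345:455].max(2)<32;print(np.argwhere(q).mean(0)+[210,345])
```

```text
(array([ 0.45464235, -0.18898271,  0.10480168]), np.float64(0.00613677629894855))
(array([ 0.75198955, -0.2356018 ,  0.09640931]), np.float64(0.0008483713216011426))
304.244094488189 228.0708661417323
[255.60255898 396.59096361]
303.81889763779526 227.7795275590551
[255.81381958 396.0571977 ]
```

```bash
python3 -c "
from cell import robot,sense
print(sense()['contact_force'],robot.close_job())"
```

```text
the job is handed in; nothing more can be done
[-0.38568128  0.61532102  0.00481581] None
```

I opened the hatch with the hook pole, laid the pole back in its saddles and handed the job in at about 14.5 s of the 51 s allowed. `close_job()` reports no verdict, so these are my own last checks:

- **Hatch:** It looks fully open. Its free edge measured about 0.10 m high against a hinge at about 0.0925 m, which puts it near 1.5 rad. The picture of the hatch no longer changed over the last second.
- **Hook pole:** It lies level with the hook down, and its yellow parts are within 0.5 px of where they started in both views.
- **Paddle:** The black handles of pole and paddle, measured together, are within about 0.5 px of the start in the scene view.
- **Robot:** The hand is clear above the rest, and the wrist force reads only noise.

Two checks disagreed at first, and both were faults in the check. My first triangulation of the hatch corners had them swapped between views. A yellow centroid was about 3 px off because of stray pixels. Both came out right when redone.

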